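# Swing the clock plate square about its peg

## Robot

A 6-joint arm with a two-finger parallel gripper is mounted at the origin on the work surface. World frame = base frame: x ahead of the robot, y to its left, z up, the work surface at z = 0. Lengths are in m, angles in rad, forces in N, time in s.
With the tool pointing down it reaches from about 0.325 to 0.875 m from the base axis. Payload 4.4 kg.
Tool frame: the origin (TCP) lies on the centre line of the jaws, within the pads' length; the fingertips stand 22 mm ahead of it and the grasp point (between the pads) lies 3 mm ahead of it; z points along the fingers, y is the direction in which the jaws open and shut (so a half turn about z gives the same grasp; the last joint's range is limited). The gripper opens to 85 mm and grips with 20 to 120 N. Pads are 22 mm wide; open, the fingers measure 114 mm over their backs; the gripper's body (76 mm by 85 mm) begins 54 mm behind the grasp point. The pads swing forward as they close: fully open they stand 13 mm farther back than shut.
Start: joints at [1.135, 0.207, 1.542, -0, 1.393, -0.15], TCP at [0.162, 0.552, 0.253] pointing down, gripper open.
Joint ranges: [-2.73, 2.73], [-0.86, 2.22], [0.23, 2.46], [-1.11, 4.25], [0.08, 2.63], [-2.82, 2.82]. Speed limits (rad/s): [2.79, 2.79, 3.14, 3.14, 3.14, 3.14].

## Interface

Orientations are given as a unit quaternion [x, y, z, w].
In Python, from rig import robot gives the robot as it stands. The module is installed in compiled form; this text tells all that it offers.
- The arm moves only by the shell command python3 -m jog 'ROWS' [FORCE]. ROWS is text: rows parted by semicolons, each of 5 numbers parted by spaces: the shift along the world's x, y, z scaled (see below), then the turn about the world's z scaled (see below), then the opening, from -1 (shut) to 1 (fully open). In form: tx ty tz spin fingers; .... A call has 1 to 5 rows; each row shifts and turns the pose as measured when the row begins; what a row does not reach is not made up. The controller multiplies each number of a shift by 300 mm and each number of a turn by 1.5 rad. A row lasts 1/12 s, in which the tool goes at most 41.7 mm and 7.16 degrees, less where a joint would pass 70% of its speed; a pose out of reach is approached as far as the arm can. A call with a number of a shift or a turn outside -1 to 1 is refused whole. A call with a gripper value outside its range is refused whole. The fingers move at their own pace and stop on an object; FORCE is the grip in N (left out, the last holds). Time passes only in rows, so rows that do not move let the fingers close. It gives the time, the measured TCP pose, the force and the opening at its end, in the units of the state.
- robot.state(): the state, without advancing time (a new reading comes with each control period).
- robot.snapshot(name): name is "side" or "top" or "wrist"; returns the picture (480x640x3 uint8, red, green, blue); there is no depth.
- robot.camera_params(name): a dict with "K" (3x3 intrinsics, pixels), "dist" ([k1, k2, p1, p2, k3] as OpenCV has them; the pictures are not rectified), "extrinsics" (4x4, takes a point from camera to world coordinates); the wrist camera has in their place "mount" (4x4, takes a point from camera to tool coordinates, whose origin is the TCP and whose axes are the flange's). Camera axes: x right, y down, z forward; pixel columns grow to the right and rows downward; lengths in m; the calibration is good to about 2 mm. A picture is of the moment at which its call begins: read the wrist's pose just before it. camera_params takes no time and is no camera call.
- robot.hand_in(): hands the job in, once; it reports no verdict.
Trained networks look in the newest picture that a camera, given by its name, has taken for a name from the list of things; names that differ only in an ending like _2 or _b are one class to them, and where a whole thing is asked for, a point or a joint stands for the part that bears it (a point fixed in the world has none). Each returns a list of dicts, best first, with "p" (0 to 1); they miss things now and then, are a little off and sometimes report something else, mostly with a low value. They report only what shows in the picture. A call takes as long as a camera call. They do not tell look-alikes from the thing itself.
- robot.recognise(query, camera): "xyz" ([x, y, z] in m, in world coordinates, good to about 4 mm: the middle of the surface that is visible of it).
- robot.regions_of(query, camera): "region" (480x640 bool, what is visible of it).
The state is a dict: "time_s": time; "joints": joint angles; "dq": joint speeds; "tau": joint torques, N m; "tool_pos": TCP position; "orientation": TCP orientation; "force": force on the tool from outside, world axes, zero at the start; "ft_torque": the same for the moment, N m; "gripper_width": finger opening in m.
Only numpy, scipy, OpenCV 4.12 (cv2) and the standard library are available. Lean on these libraries where they do the work, as an engineer would, in place of code of your own. Each camera call takes 0.05 s, during which the arm holds its last target.

## Task

The wide brass clock plate with the big round window lies askew on its dark wooden fixture board, with the slot in one of its corners around the board's upright peg. Push on the opposite corner to swing the plate round that peg until its long edge lies straight along the steel line let into the board (nothing stops it there), keeping it flat on the board with the slot on the peg all the while. Do not disturb the narrow solid plate on the other board.

Things in the scene. Friction and masses are not known exactly. Their poses are not given: they have to be found in the camera images.
- plate: Plate to turn: loose brass plate 120 x 84 x 8 mm, 0.3-0.55 kg, 50 mm round window. Its corner slot (16 mm wide, open at the +x end) holds the peg with 2 mm play. Origin: on the underside, in the slot, at the peg's axis. x along the long edges, z up; spans x -110..+10, y -18..+66 mm. Push at the far corner (-110, +66), on the edge y = +66 towards the plate's -y: it turns anticlockwise from above.
- board: Dark wooden board under that plate, 200 x 200 x 12 mm, fixed. Origin: centre of its underside, z up. Line: a straight flat steel strip let in flush with its top, 180 x 8 mm, along the board's x, its upper edge at y = -78 mm; the plate's edge y = -18 must come to lie along it, and then the plate's x points along the board's x. Nothing stops the plate there. At the start the plate is 37 to 60 degrees clockwise of that.
- peg (a point): Fixed upright steel peg of that board, 12 mm in diameter and 20 mm high, at (+30, -60) mm on the board. The point is on its axis, at the level of the board's top face, on which the plate lies.
- other_plate_mid (a point): Bystander: narrow solid brass plate, 120 x 52 x 8 mm, no window, askew in the same way on the other, identical board (which board is on the left varies). The point is the middle of the plate, half-way up; its x runs along the long edges, z up. Leave it as it lies.
There are look-alikes about, which are no part of the job. What is shaped like the plate but green or white is not meant.

How it is judged:
By the outcome, as a careful person would: the job done as asked, in the order asked, and still so for the second after the job is handed in, with the robot touching nothing.
It also fails if it takes over 32 s, if anything falls off the work surface, if the arm or the gripper's body presses on something with over 40 N, if the wrist force passes 120 N, or if a joint passes its speed limit or range.

## Working session

There is one attempt and no reset: what is moved stays moved. The work goes in short steps, Python scripts to look and compute and a shell command to move; the robot and the scene stay as the last step left them, time stands still between calls to the robot, and variables do not carry over. Pictures are saved under pics/ and viewed, and the job is handed in when it is done.

```bash
mkdir -p pics
python3 - <<'E'
from rig import robot
import cv2
for n in ("top","side"):
    im=robot.snapshot(n); cv2.imwrite(f"pics/{n}0.png",im[:,:,::-1])
    p=robot.camera_params(n); print(n,p)
    for q in ("plate","board","peg","other_plate_mid"):
        for r in robot.recognise(q,n)[:4]: print(q,r)
s=robot.state(); print(s)
E
```

```text
top {'K': array([[510.66707761,   0.        , 313.07206867],
       [  0.        , 510.66707761, 242.15546828],
       [  0.        ,   0.        ,   1.        ]]), 'dist': array([-0.07964767,  0.        ,  0.        ,  0.        ,  0.        ]), 'extrinsics': array([[-0.02496758, -0.98018997,  0.19647963,  0.43932262],
       [-0.99897071,  0.03190837,  0.03223941, -0.1027981 ],
       [-0.03787009, -0.19547245, -0.97997774,  0.90787862],
       [ 0.        ,  0.        ,  0.        ,  1.        ]])}
plate {'xyz': [0.524, -0.1995, 0.0191], 'p': 0.93}
plate {'xyz': [0.7348, -0.2772, 0.0072], 'p': 0.75}
plate {'xyz': [0.4538, -0.4368, 0.0106], 'p': 0.71}
board {'xyz': [0.4813, -0.196, 0.0125], 'p': 0.8}
peg {'xyz': [0.48, -0.1963, 0.0108], 'p': 0.93}
other_plate_mid {'xyz': [0.4994, 0.147, 0.0209], 'p': 0.7}
side {'K': array([[477.12760313,   0.        , 328.48549874],
       [  0.        , 477.12760313, 231.8070557 ],
       [  0.        ,   0.        ,   1.        ]]), 'dist': array([-0.10605072,  0.        ,  0.        ,  0.        ,  0.        ]), 'extrinsics': array([[ 0.90123426
[... 487 characters left out ...]
2}
{'time_s': 0.5, 'joints': array([ 1.13446961e+00,  2.06588632e-01,  1.54157254e+00,  5.79164530e-06,
        1.39350243e+00, -1.50487368e-01]), 'dq': array([ 6.50052374e-04,  1.27910854e-04, -3.07878534e-04, -1.06952866e-03,
       -7.50189138e-05, -5.86156291e-04]), 'tau': array([-7.27688130e-04, -3.82627451e+01, -2.91621315e+01, -3.38454211e-04,
        2.26407799e-03, -1.34473117e-05]), 'tool_pos': array([0.16211721, 0.55163956, 0.25325366]), 'orientation': array([ 1.42434128e-01,  9.89804283e-01, -3.31375795e-05, -1.29894225e-05]), 'force': array([ 0.8856139 , -0.03758354, -0.13410597]), 'ft_torque': array([-0.01167518,  0.0008101 ,  0.03692644]), 'gripper_width': 0.08550443389497188}
```

View pics/top0.png

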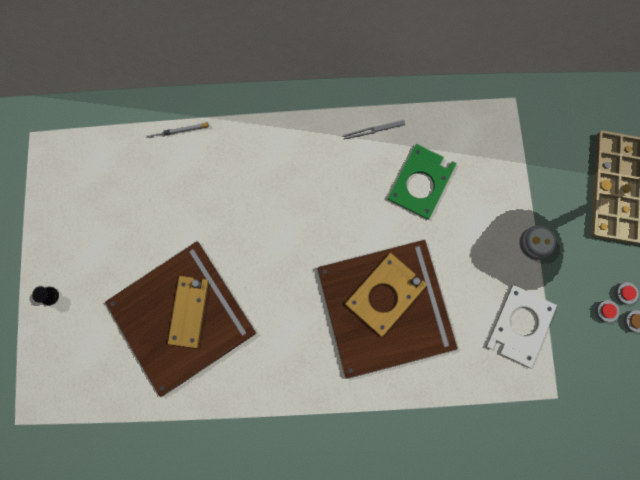

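View pics/side0.png

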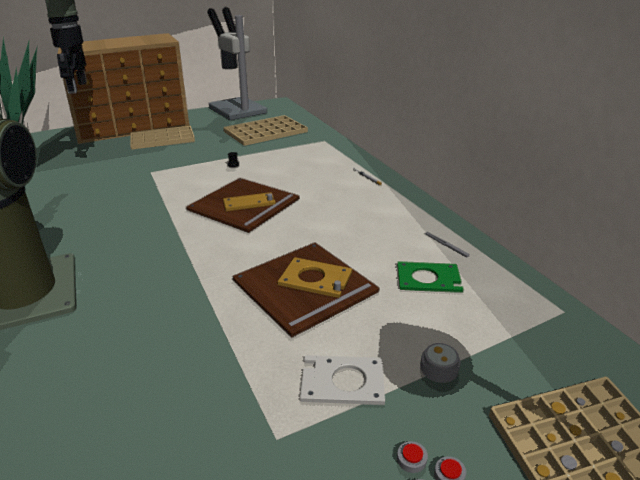

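Candidates in the top view: the wide brass plate with a window (385,293), the narrow solid brass bystander (188,312), the green look-alike (421,182) and the white look-alike (522,325). By the description I choose the brass one at (385,293). I'll check that in a close crop.

```bash
cat > h.py <<'E'
import numpy as np, cv2
from scipy.optimize import least_squares
from rig import robot
def proj(cam,P,st=None):
    p=robot.camera_params(cam)
    if "extrinsics" in p: T=p["extrinsics"]
    else:
        from scipy.spatial.transform import Rotation as R
        W=np.eye(4);W[:3,:3]=R.from_quat(st["orientation"]).as_matrix();W[:3,3]=st["tool_pos"];T=W@p["mount"]
    C=np.linalg.inv(T)
    r,_=cv2.Rodrigues(C[:3,:3]);
    return cv2.projectPoints(np.asarray(P,float).reshape(-1,1,3),r,C[:3,3],p["K"],p["dist"])[0].reshape(-1,2)
def pts(pose,xy,z):
    x,y,t=pose;c,s=np.cos(t),np.sin(t);xy=np.asarray(xy,float)
    return np.c_[x+c*xy[:,0]-s*xy[:,1],y+s*xy[:,0]+c*xy[:,1],np.full(len(xy),z)]
BO=np.array([[-.1,-.1],[.1,-.1],[.1,.1],[-.1,.1]])
LI=np.array([[-.09,-.086],[.09,-.086],[.09,-.078],[-.09,-.078]])
PL=np.array([[-.11,-.018],[.01,-.018],[.01,.066],[-.11,.066]])
E
python3 - <<'E'
import cv2
im=cv2.imread('pics/top0.png')[225:390,300:470]
cv2.imwrite('pics/crop0.png',cv2.resize(im,None,fx=3.6,fy=3.6,interpolation=cv2.INTER_CUBIC))
E
```

```text
(no output)
```

View pics/crop0.png

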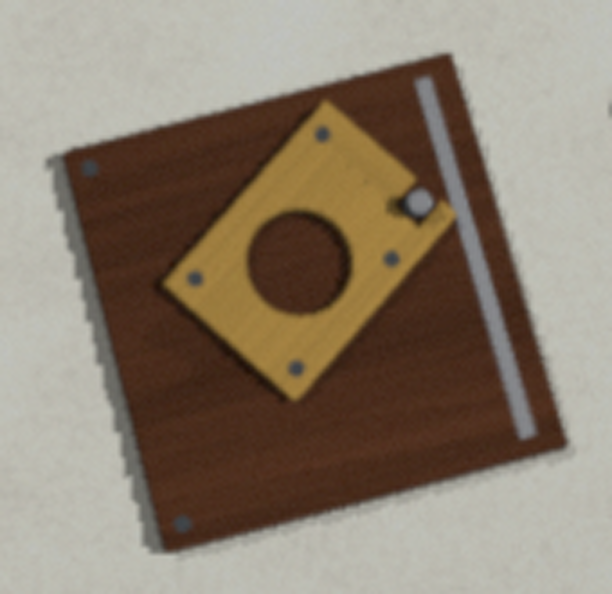

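The crop shows the brass plate with its window. The slot is on the peg at crop (418,202), the far corner is at (163,285), and the steel line is to the right. Next I fit the board and plate poses.

```bash
cat >> h.py <<'E'
def brass(im):
    r,g,b=[im[:,:,i].astype(float) for i in range(3)]
    return ((r+g)/2-b)
def outline_fit(cam,field,poly,z,pose0,thr,st=None,inside_high=True,half=4,iters=4,n=25,skip=None):
    # edge points by scanning normals in an upsampled smooth field, then LSQ
    pose=np.array(pose0,float)
    f=cv2.GaussianBlur(field.astype(np.float32),(0,0),0.8)
    for it in range(iters):
        S=[];
        for i in range(len(poly)):
            a,b=poly[i],poly[(i+1)%len(poly)]
            for t in np.linspace(.06,.94,n):
                q=a+(b-a)*t
                if skip is not None and skip(q): continue
                nrm=np.array([(b-a)[1],-(b-a)[0]]);nrm/=np.linalg.norm(nrm)
                S.append((q,nrm))
        Q=np.array([s[0] for s in S]);N=np.array([s[1] for s in S])
        u=proj(cam,pts(pose,Q,z),st);v=proj(cam,pts(pose,Q+N*1e-3,z),st)-u
        d=v/np.linalg.norm(v,axis=1,keepdims=True)
        k=np.arange(-half,half+.01,.1)
        X=(u[:,None]+d[:,None]*k[None,:,None]).astype(np.float32)
        g=cv2.remap(f,X[...,0],X[...,1],cv2.INTER_LINEAR)
        if not inside_high: g2=-g; T=-thr
        else: g2=g;T=thr
        e=[];ok=[]
        for j in range(len(g2)):
            c=np.where((g2[j,:-1]>=T)&(g2[j,1:]<T))[0]
            if len(c): e.append(u[j]+d[j]*k[c[np.argmin(abs(k[c]))]]);ok.append(j)
        e=np.array(e);ok=np.array(ok)
        fun=lambda p:np.sum((proj(cam,pts(p,Q[ok],z),st)-e)*d[ok],1)
        r=least_squares(fun,pose,loss='soft_l1',f_scale=.5);pose=r.x
    return pose,np.sqrt(np.mean(np.clip(r.fun,-3,3)**2)),len(ok)
E
cat > fit0.py <<'E'
from h import *
im=cv2.imread('pics/top0.png')[:,:,::-1]
def back(uv,z):
    p=robot.camera_params('top');q=cv2.undistortPoints(np.array([[uv]],float),p['K'],p['dist']).ravel()
    T=p['extrinsics'];d=T[:3,:3]@np.r_[q,1];o=T[:3,3];return o+d*(z-o[2])/d[2]
c=lambda x,y:(300+x/3.6,225+y/3.6)
# board
B=[back(c(*q),.012) for q in [(165,550),(567,445),(450,55),(65,152)]]
cen=np.mean(B,0); ang=np.arctan2(*(B[2]-B[1])[[1,0]])
print('board rough',cen,np.degrees(ang))
gray=im.astype(float).mean(2)
bp=outline_fit('top',gray,BO,.012,[cen[0],cen[1],ang],120,inside_high=False); print(bp)
peg=pts(bp[0],[[.03,-.06]],.012)[0];print('peg',peg,proj('top',[peg+[0,0,.02]]))
P=[back(c(*q),.02) for q in [(297,402),(455,213),(323,100),(163,285)]]
a=np.arctan2(*(P[1]-P[0])[[1,0]])
pp=outline_fit('top',brass(im),PL,.02,[peg[0],peg[1],a],35,skip=lambda q:q[0]>.009); print(pp)
print('off deg',np.degrees(bp[0][2]-pp[0][2]))
print('corner far',pts(pp[0],[[-.11,.066]],.02))
vis=im[:,:,::-1].copy();
vis=cv2.resize(vis[225:390,300:470],None,fx=3.6,fy=3.6,interpolation=cv2.INTER_CUBIC)
for pose,poly,z in((bp[0],BO,.012),(bp[0],LI,.012),(pp[0],PL,.02)):
    uv=(proj('top',pts(pose,poly,z))-[300,225]+.5)*3.6-.5
    cv2.polylines(vis,[np.round(uv).astype(int)],True,(255,0,255),1)
cv2.imwrite('pics/fit0.png',vis)
E
python3 fit0.py
```

```text
board rough [ 0.49875429 -0.19853617  0.012     ] 12.861365875282015
(array([ 0.49818302, -0.19479143,  0.22334029]), np.float64(1.095405447497988), 100)
peg [ 0.5407272  -0.24665657  0.012     ] [[414.61357326 281.30721875]]
(array([ 0.54050929, -0.24880295, -0.76112859]), np.float64(0.8943324429615312), 75)
off deg 56.40591210126379
corner far [[ 0.50638569 -0.12514382  0.02      ]]
```

View pics/fit0.png

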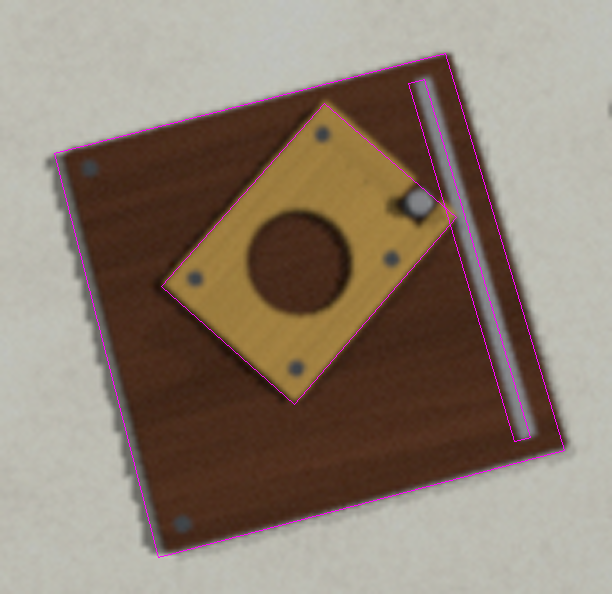

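The board fit is biased by the shadow on its left, so I'll fit the steel strip directly and bring in the side camera.

```bash
cat > fit1.py <<'E'
from h import *
im=cv2.imread('pics/top0.png')[:,:,::-1]
exec(open('fit0.py').read().split('# board')[0].split('\n',2)[2])
gray=im.astype(float).mean(2)
lp=outline_fit('top',gray,LI,.012,[.4985,-.1985,.224],95,half=4);print('line',lp[0],np.degrees(lp[0][2]),lp[1:])
bp=outline_fit('top',gray,BO,.012,lp[0],95,inside_high=False,half=5,skip=lambda q:q[1]>.09);print('board',bp)
for pose in (lp[0],bp[0]):
    peg=pts(pose,[[.03,-.06]],.032);print('peg',peg,proj('top',peg))
print('peg seen',back(c(419,202),.032))
pp=outline_fit('top',brass(im),PL,.02,[.5405,-.2488,-.761],45,skip=lambda q:q[0]>.009); print('plate',pp)
vis=im[:,:,::-1].copy();
vis=cv2.resize(vis[225:390,300:470],None,fx=3.6,fy=3.6,interpolation=cv2.INTER_CUBIC)
for pose,poly,z in((lp[0],BO,.012),(lp[0],LI,.012),(pp[0],PL,.02)):
    uv=(proj('top',pts(pose,poly,z))-[300,225]+.5)*3.6-.5
    cv2.polylines(vis,[np.round(uv).astype(int)],True,(255,0,255),1)
cv2.imwrite('pics/fit1.png',vis)
s=cv2.imread('pics/side0.png')
for pose,poly,z in((lp[0],BO,.012),(lp[0],LI,.012),(pp[0],PL,.02)):
    uv=(proj('side',pts(pose,poly,z))-[220,220]+.5)*3.6-.5
    if z==.012 and poly is BO: ss=cv2.resize(s[220:350,220:400],None,fx=3.6,fy=3.6,interpolation=cv2.INTER_CUBIC)
    cv2.polylines(ss,[np.round(uv).astype(int)],True,(255,0,255),1)
cv2.imwrite('pics/fit1s.png',ss)
E
python3 fit1.py
```

```text
line [ 0.49934907 -0.19787493  0.22378313] 12.821828710544603 (np.float64(0.48427036741492896), 99)
board (array([ 0.49882248, -0.1965302 ,  0.22273499]), np.float64(0.5301767087479736), 75)
peg [[ 0.54191621 -0.24972122  0.032     ]] [[416.35378332 280.56200198]]
peg [[ 0.54133527 -0.24842108  0.032     ]] [[415.6184001  280.92241521]]
peg seen [ 0.54096755 -0.24972272  0.032     ]
plate (array([ 0.54133043, -0.2492983 , -0.76033603]), np.float64(0.37183993163151097), 75)
```

```bash
python3 -c "
import cv2,numpy as np
a=cv2.imread('pics/fit1.png');b=cv2.imread('pics/fit1s.png')
h=594;b=cv2.copyMakeBorder(b,0,h-b.shape[0],0,0,0)
cv2.imwrite('pics/fit1c.png',cv2.resize(np.hstack([a,b]),None,fx=.64,fy=.64))"
```

```text
(no output)
```

View pics/fit1c.png

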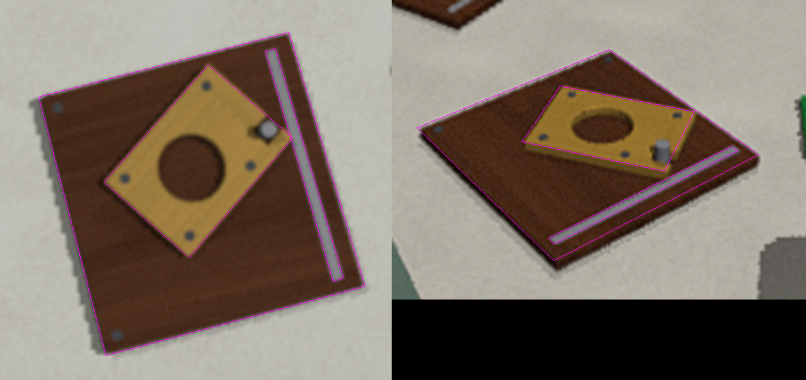

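Both cameras agree with the fit to about 1–2 mm. The peg is at about (0.5415, -0.2495) and the plate needs about +56.4°. I'm now moving with the gripper shut to a point above and behind the far corner.

```bash
for i in 1 2; do python3 -m jog '0.06 -0.11 0 -0.068 -1; 0.06 -0.11 0 -0.068 -1; 0.06 -0.11 0 -0.068 -1; 0.06 -0.11 0 -0.068 -1; 0.06 -0.11 0 -0.068 -1'; done
```

```text
time_s: 0.92
tool_pos: [0.251, 0.3868, 0.2529]
orientation: [0.392, 0.92, 0.002, -0.0]
force: [0.6, -0.1, 0.2]
gripper_width: 0.0255
time_s: 1.33
tool_pos: [0.3432, 0.214, 0.2543]
orientation: [0.62, 0.784, 0.004, 0.002]
force: [0.1, -0.1, -0.2]
gripper_width: 0.0
```

```bash
for i in 1 2; do python3 -m jog '0.063 -0.11 -0.04 -0.066 -1; 0.063 -0.11 -0.04 -0.066 -1; 0.063 -0.11 -0.04 -0.066 -1; 0.063 -0.11 -0.04 -0.066 -1; 0.063 -0.11 -0.04 -0.066 -1'; done
```

```text
time_s: 1.75
tool_pos: [0.4437, 0.0405, 0.1986]
orientation: [0.801, 0.598, 0.01, 0.009]
force: [1.1, -0.2, 0.1]
gripper_width: 0.0002
time_s: 2.17
tool_pos: [0.5413, -0.1334, 0.1378]
orientation: [0.929, 0.37, 0.009, 0.013]
force: [1.1, 0.1, 0.3]
gripper_width: -0.0001
```

```bash
cat > tgt.py <<'E'
import sys; from h import *
s=robot.state(); q=s["orientation"]; yt=2*np.degrees(np.arctan2(q[1],q[0]))-90
yt=(yt+90)%180-90
print(s["time_s"],s["tool_pos"],'tool y deg',round(yt,2),'F',np.round(s["force"],1),'j',np.round(s["joints"],2))
peg=np.array([.5415,-.2495])
d=s["tool_pos"][:2]-peg
th,px,py,z=[float(a) for a in sys.argv[1:5]]
T=pts([*peg,np.radians(th)],[[px,py]],z)[0]
print('target',T,'shift units',np.round((T-s["tool_pos"])/.3,4),'spin units',round(np.radians(th-yt)/1.5,4))
E
python3 tgt.py -43.56 -.098 .089 .0375
```

```text
2.1667 [ 0.54129993 -0.13340752  0.13781846] tool y deg -46.56 F [1.1 0.1 0.3] j [-0.39  0.28  1.71 -0.01  1.12  0.42]
target [ 0.53181512 -0.11747272  0.0375    ] shift units [-0.0316  0.0531 -0.3344] spin units 0.0349
```

```bash
python3 -m jog '-0.032 0.053 -0.03 0.035 -1; 0 0 -0.08 0 -1; 0 0 -0.08 0 -1; 0 0 -0.06 0 -1; 0 0 0 0 -1'; python3 tgt.py -43.56 -.098 .089 .0375
```

```text
time_s: 2.58
tool_pos: [0.536, -0.1282, 0.0564]
orientation: [0.922, 0.388, 0.009, 0.014]
force: [-0.6, 0.5, -0.1]
gripper_width: 0.0001
2.5833 [ 0.53597022 -0.1281807   0.05643076] tool y deg -44.35 F [-0.6  0.5 -0.1] j [-0.39  0.38  1.77 -0.01  0.95  0.39]
target [ 0.53181512 -0.11747272  0.0375    ] shift units [-0.0139  0.0357 -0.0631] spin units 0.0092
```

```bash
python3 -m jog '-0.014 0.036 0 0.009 -1; -0.004 0.008 -0.02 0 -1; 0 0 -0.02 0 -1; 0 0 0 0 -1'; python3 tgt.py -43.56 -.098 .089 .0375
```

```text
time_s: 2.92
tool_pos: [0.5313, -0.1136, 0.0459]
orientation: [0.919, 0.395, 0.01, 0.015]
force: [0.0, 0.2, 0.1]
gripper_width: -0.0002
2.9167 [ 0.53130732 -0.11364604  0.04591211] tool y deg -43.47 F [0.  0.2 0.1] j [-0.37  0.39  1.8  -0.01  0.92  0.4 ]
target [ 0.53181512 -0.11747272  0.0375    ] shift units [ 0.0017 -0.0128 -0.028 ] spin units -0.0011
```

```bash
python3 -m jog '0 -0.005 -0.014 0 -1; 0 0 -0.012 0 -1; 0 0 -0.004 0 -1; 0 0 0 0 -1'; python3 tgt.py -43.56 -.098 .089 .0375
python3 - <<'E'
from h import *
t=cv2.resize(robot.snapshot('top')[225:390,300:470],None,fx=3,fy=3,interpolation=cv2.INTER_CUBIC)
s=cv2.resize(robot.snapshot('side')[180:345,220:350],None,fx=3,fy=3,interpolation=cv2.INTER_CUBIC)
o=np.hstack([t,s])[:,:,::-1];print(o.shape)
cv2.imwrite('pics/pre.png',cv2.resize(o,(800,int(800*o.shape[0]/o.shape[1]))))
E
```

```text
time_s: 3.25
tool_pos: [0.5337, -0.1155, 0.039]
orientation: [0.918, 0.396, 0.013, 0.017]
force: [0.9, 0.4, 0.9]
gripper_width: -0.0001
3.25 [ 0.533687   -0.11549931  0.03902066] tool y deg -43.38 F [0.9 0.4 0.9] j [-0.37  0.4   1.8  -0.01  0.9   0.39]
target [ 0.53181512 -0.11747272  0.0375    ] shift units [-0.0062 -0.0066 -0.0051] spin units -0.002
(495, 900, 3)
```

View pics/pre.png

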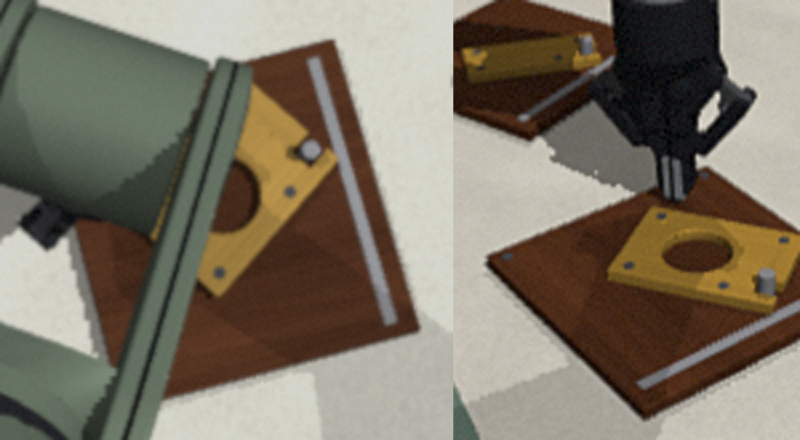

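The fingers stand just behind the far corner at about (675,195) in the side crop, with the tip near the board. I'll lower a little further and then start the arc.

```bash
python3 -m jog '-0.005 -0.005 -0.007 0 -1; 0 0 -0.004 0 -1; 0 0 0 0 -1'; python3 tgt.py -43.56 -.098 .077 .0365; python3 tgt.py -38.56 -.098 .077 .0365
```

```text
time_s: 3.6
tool_pos: [0.5326, -0.1176, 0.0361]
orientation: [0.918, 0.395, 0.013, 0.018]
force: [0.1, 0.0, -0.0]
gripper_width: -0.0004
3.6 [ 0.53262386 -0.11762431  0.03611555] tool y deg -43.41 F [ 0.1  0.  -0. ] j [-0.37  0.4   1.8  -0.01  0.89  0.39]
target [ 0.52354576 -0.12616856  0.0365    ] shift units [-0.0303 -0.0285  0.0013] spin units -0.0018
3.6 [ 0.53262386 -0.11762431  0.03611555] tool y deg -43.41 F [ 0.1  0.  -0. ] j [-0.37  0.4   1.8  -0.01  0.89  0.39]
target [ 0.51286503 -0.12820268  0.0365    ] shift units [-0.0659 -0.0353  0.0013] spin units 0.0564
```

```bash
python3 -m jog '-0.012 -0.011 0 0 -1; -0.012 -0.011 0 0 -1; -0.006 -0.006 0 0 -1; 0 0 0 0 -1'; python3 tgt.py -43.56 -.098 .077 .0365; python3 tgt.py -33.56 -.098 .077 .0365
```

```text
time_s: 3.93
tool_pos: [0.5227, -0.1268, 0.036]
orientation: [0.918, 0.395, 0.013, 0.017]
force: [-0.4, 0.7, -0.2]
gripper_width: 0.0001
3.9333 [ 0.52273104 -0.12675212  0.03600061] tool y deg -43.42 F [-0.4  0.7 -0.2] j [-0.4   0.39  1.82 -0.01  0.89  0.37]
target [ 0.52354576 -0.12616856  0.0365    ] shift units [0.0027 0.0019 0.0017] spin units -0.0016
3.9333 [ 0.52273104 -0.12675212  0.03600061] tool y deg -43.42 F [-0.4  0.7 -0.2] j [-0.4   0.39  1.82 -0.01  0.89  0.37]
target [ 0.50240224 -0.13115996  0.0365    ] shift units [-0.0678 -0.0147  0.0017] spin units 0.1147
```

```bash
python3 -m jog '-0.015 -0.001 0 0.023 -1; -0.014 -0.002 0 0.023 -1; -0.014 -0.003 0 0.023 -1; -0.013 -0.004 0 0.023 -1; -0.012 -0.005 0 0.023 -1'; python3 tgt.py -33.56 -.098 .077 .0365; python3 tgt.py -23.56 -.098 .077 .0365
```

```text
time_s: 4.35
tool_pos: [0.5028, -0.1313, 0.0366]
orientation: [0.879, 0.476, 0.017, 0.016]
force: [0.3, 1.7, 1.1]
gripper_width: 0.0001
4.35 [ 0.50280739 -0.13129029  0.03661642] tool y deg -33.19 F [0.3 1.7 1.1] j [-0.43  0.36  1.87  0.01  0.87  0.15]
target [ 0.50240224 -0.13115996  0.0365    ] shift units [-0.0014  0.0004 -0.0004] spin units -0.0043
4.35 [ 0.50280739 -0.13129029  0.03661642] tool y deg -33.19 F [0.3 1.7 1.1] j [-0.43  0.36  1.87  0.01  0.87  0.15]
target [ 0.48244669 -0.13974706  0.0365    ] shift units [-0.0679 -0.0282 -0.0004] spin units 0.1121
```

```bash
cat > look.py <<'E'
import sys; from h import *
t=robot.snapshot('top')[225:390,300:470];s=robot.snapshot('side')[200:350,220:400]
cv2.imwrite('pics/%s_t.png'%sys.argv[1],t[:,:,::-1]);
a=cv2.resize(t,(412,400),interpolation=cv2.INTER_CUBIC);b=cv2.resize(s,(480,400),interpolation=cv2.INTER_CUBIC)
o=np.hstack([a,b])[:,:,::-1];cv2.imwrite('pics/%s.png'%sys.argv[1],cv2.resize(o,(800,359)))
E
python3 look.py p1
```

```text
(no output)
```

View pics/p1.png

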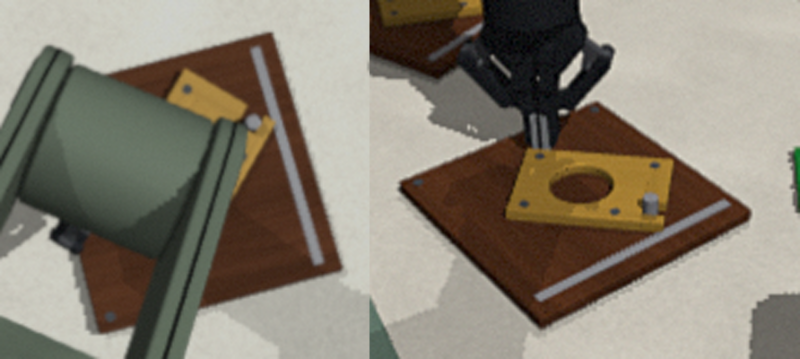

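The plate is swinging round the peg. The fingers are at (540,145), on the edge near the far corner, and the slot still holds the peg at (650,205). I'll carry on.

```bash
python3 -m jog '-0.015 -0.004 0 0.022 -1; -0.014 -0.005 0 0.022 -1; -0.014 -0.006 0 0.022 -1; -0.013 -0.006 0 0.022 -1; -0.012 -0.007 0 0.022 -1'; python3 tgt.py -23.56 -.098 .077 .0365; python3 tgt.py -13.56 -.098 .077 .0365
```

```text
time_s: 4.87
tool_pos: [0.4834, -0.1399, 0.0371]
orientation: [0.837, 0.546, 0.019, 0.016]
force: [-0.1, 0.5, 0.1]
gripper_width: 0.0
4.8667 [ 0.48340472 -0.13992549  0.03711929] tool y deg -23.75 F [-0.1  0.5  0.1] j [-0.46  0.33  1.91  0.02  0.86 -0.06]
target [ 0.48244669 -0.13974706  0.0365    ] shift units [-0.0032  0.0006 -0.0021] spin units 0.0022
4.8667 [ 0.48340472 -0.13992549  0.03711929] tool y deg -23.75 F [-0.1  0.5  0.1] j [-0.46  0.33  1.91  0.02  0.86 -0.06]
target [ 0.46428545 -0.15166896  0.0365    ] shift units [-0.0637 -0.0391 -0.0021] spin units 0.1186
```

```bash
python3 -m jog '-0.014 -0.006 -0.001 0.024 -1; -0.014 -0.007 0 0.024 -1; -0.013 -0.008 0 0.024 -1; -0.012 -0.009 0 0.024 -1; -0.011 -0.009 0 0.024 -1'; python3 tgt.py -13.56 -.098 .077 .0365; python3 tgt.py -3.56 -.098 .077 .0365; python3 look.py p2
```

```text
time_s: 5.28
tool_pos: [0.4648, -0.1516, 0.0373]
orientation: [0.784, 0.621, 0.022, 0.014]
force: [0.5, 1.2, -1.0]
gripper_width: -0.0002
5.2833 [ 0.46475793 -0.15162674  0.0372556 ] tool y deg -13.23 F [ 0.5  1.2 -1. ] j [-0.51  0.3   1.94  0.04  0.85 -0.3 ]
target [ 0.46428545 -0.15166896  0.0365    ] shift units [-0.0016 -0.0001 -0.0025] spin units -0.0038
5.2833 [ 0.46475793 -0.15162674  0.0372556 ] tool y deg -13.23 F [ 0.5  1.2 -1. ] j [-0.51  0.3   1.94  0.04  0.85 -0.3 ]
target [ 0.44847033 -0.1665634   0.0365    ] shift units [-0.0543 -0.0498 -0.0025] spin units 0.1125
```

View pics/p2.png

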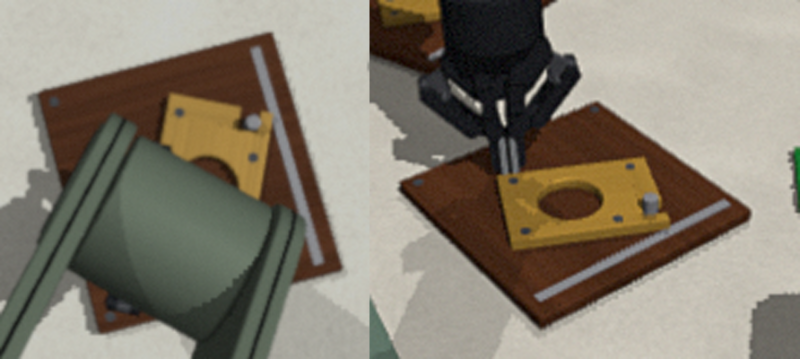

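The plate is at about -14° and the slot is still on the peg (650,205). I'll carry on.

```bash
python3 -m jog '-0.012 -0.009 -0.001 0.023 -1; -0.011 -0.010 0 0.023 -1; -0.011 -0.010 0 0.023 -1; -0.010 -0.011 0 0.023 -1; -0.010 -0.011 0 0.023 -1'; python3 tgt.py -3.56 -.098 .077 .0365; python3 tgt.py 6.44 -.098 .077 .0365
```

```text
time_s: 5.8
tool_pos: [0.4496, -0.1662, 0.0373]
orientation: [0.728, 0.685, 0.024, 0.012]
force: [0.6, 0.5, 0.6]
gripper_width: 0.0003
5.8 [ 0.44957648 -0.16618161  0.03728079] tool y deg -3.53 F [0.6 0.5 0.6] j [-0.56  0.29  1.96  0.05  0.85 -0.53]
target [ 0.44847033 -0.1665634   0.0365    ] shift units [-0.0037 -0.0013 -0.0026] spin units -0.0004
5.8 [ 0.44957648 -0.16618161  0.03728079] tool y deg -3.53 F [0.6 0.5 0.6] j [-0.56  0.29  1.96  0.05  0.85 -0.53]
target [ 0.43548187 -0.18397782  0.0365    ] shift units [-0.047  -0.0593 -0.0026] spin units 0.116
```

```bash
python3 -m jog '-0.011 -0.011 -0.002 0.023 -1; -0.010 -0.012 0 0.023 -1; -0.009 -0.012 0 0.023 -1; -0.009 -0.012 0 0.023 -1; -0.008 -0.012 0 0.023 -1'; python3 tgt.py 6.44 -.098 .077 .0365; python3 tgt.py 10.82 -.098 .077 .0365;  python3 look.py p3
```

```text
time_s: 6.22
tool_pos: [0.4363, -0.1832, 0.0369]
orientation: [0.666, 0.745, 0.025, 0.01]
force: [-0.2, 0.6, -0.2]
gripper_width: 0.0002
6.2167 [ 0.43629384 -0.18323529  0.03693726] tool y deg 6.37 F [-0.2  0.6 -0.2] j [-0.61  0.28  1.97  0.06  0.86 -0.76]
target [ 0.43548187 -0.18397782  0.0365    ] shift units [-0.0027 -0.0025 -0.0015] spin units 0.0008
6.2167 [ 0.43629384 -0.18323529  0.03693726] tool y deg 6.37 F [-0.2  0.6 -0.2] j [-0.61  0.28  1.97  0.06  0.86 -0.76]
target [ 0.4307875  -0.19226589  0.0365    ] shift units [-0.0184 -0.0301 -0.0015] spin units 0.0518
```

View pics/p3.png

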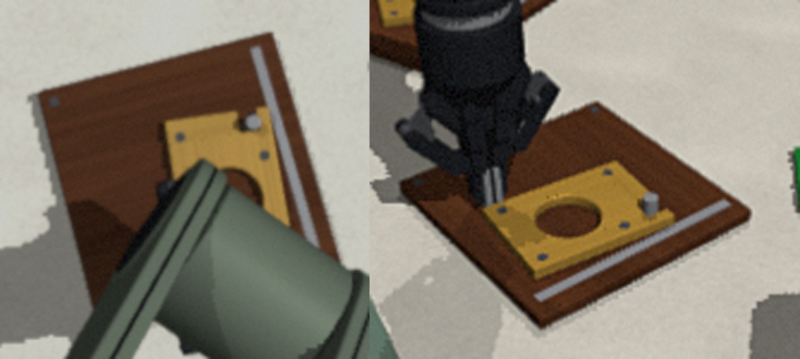

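```bash
python3 -m jog '-0.006 -0.009 0 0.016 -1; -0.005 -0.008 0 0.014 -1; -0.005 -0.007 0 0.014 -1; 0 0 0 0 -1'; python3 tgt.py 10.82 -.098 .077 .0365
cat > fit2.py <<'E'
import sys; from h import *
LINE=np.array([0.49934907,-0.19787493,0.22378313])
t=robot.snapshot('top');s=robot.snapshot('side')
cv2.imwrite('pics/%s_t.png'%sys.argv[1],t[:,:,::-1]);cv2.imwrite('pics/%s_s.png'%sys.argv[1],s[:,:,::-1])
th=np.radians(float(sys.argv[2]))
for cam,im,sk in(('top',t,lambda q:q[0]>.009),('top',t,lambda q:q[1]>-.017 and q[0]>-.109),('side',s,lambda q: q[1]<-.017 or q[0]<-.109 or q[0]>.009 and q[1]<.012)):
    for z,P in((.02,PL),):
        p,e,n=outline_fit(cam,brass(im),P,z,[.5413,-.2493,th],45,skip=sk)
        b=pts([0,0,-LINE[2]],[p[:2]-LINE[:2]],0)[0]
        print(cam,p[:2].round(4),'deg',np.degrees(p[2]).round(2),'to go',np.degrees(LINE[2]-p[2]).round(2),'plate origin on board (want 30,-60)',(b[:2]*1000).round(1),'rms',round(e,2),n)
    ss=im[:,:,::-1].copy();x0,y0,x1,y1=(300,225,470,390) if cam=='top' else (220,220,400,350)
    v=cv2.resize(ss[y0:y1,x0:x1],None,fx=4,fy=4,interpolation=cv2.INTER_CUBIC)
    for pose,poly,z in((LINE,LI,.012),(p,PL,.02)):
        cv2.polylines(v,[np.round((proj(cam,pts(pose,poly,z))-[x0,y0]+.5)*4-.5).astype(int)],True,(255,0,255),1)
    cv2.imwrite('pics/%s_f%s.png'%(sys.argv[1],cam),v)
E
python3 fit2.py q1 10
```

```text
time_s: 6.65
tool_pos: [0.4325, -0.1904, 0.0371]
orientation: [0.644, 0.764, 0.026, 0.009]
force: [0.3, -0.5, 0.0]
gripper_width: -0.0003
6.65 [ 0.43250826 -0.19036982  0.03710613] tool y deg 9.72 F [ 0.3 -0.5  0. ] j [-0.63  0.28  1.97  0.07  0.86 -0.84]
target [ 0.4307875  -0.19226589  0.0365    ] shift units [-0.0057 -0.0063 -0.002 ] spin units 0.0127Traceback (most recent call last):
  File "fit2.py", line 8, in <module>
    p,e,n=outline_fit(cam,brass(im),P,z,[.5413,-.2493,th],45,skip=sk)
          ~~~~~~~~~~~^^^^^^^^^^^^^^^^^^^^^^^^^^^^^^^^^^^^^^^^^^^^^^^^
  File "h.py", line 49, in outline_fit
    r=least_squares(fun,pose,loss='soft_l1',f_scale=.5);pose=r.x
    return func(*args, **kwargs)
    vector_fun = VectorFunction(
        fun_wrapped,
    ...<6 lines>...
        workers=workers
    )
    self._update_fun()
    ~~~~~~~~~~~~~~~~^^
    self.f = self.fun_wrapped(xp_copy(self.x))
             ~~~~~~~~~~~~~~~~^^^^^^^^^^^^^^^^^
    return np.atleast_1d(self.fun(x))
                         ~~~~~~~~^^^
    return self.f(x, *self.args, **self.kwargs)
           ~~~~~~^^^^^^^^^^^^^^^^^^^^^^^^^^^^^^
  File "h.py", line 48, in <lambda>
    fun=lambda p:np.sum((proj(cam,pts(p,Q[ok],z),st)-e)*d[ok],1)
                                        ~^^^^
IndexError: arrays used as indices must be of integer (or boolean) type
```

```bash
sed -i "s/^    for z,P in((.02,PL),):/    for z,P in((.02,PL),):\n      try:/; s/^        p,e,n=/          p,e,n=/; s/^        b=pts/          b=pts/; s/^        print(cam/          print(cam/" fit2.py
sed -i "s/^    ss=im/      except Exception as ex: print(cam,'no fit'); p=np.array([.5413,-.2493,th])\n    ss=im/" fit2.py; python3 fit2.py q1 9
```

```text
top no fit
top no fit
side [ 0.5448 -0.2474] deg 10.85 to go 1.97 plate origin on board (want 30,-60) [ 33.3 -58.3] rms 0.28 41
```

View pics/q1_fside.png

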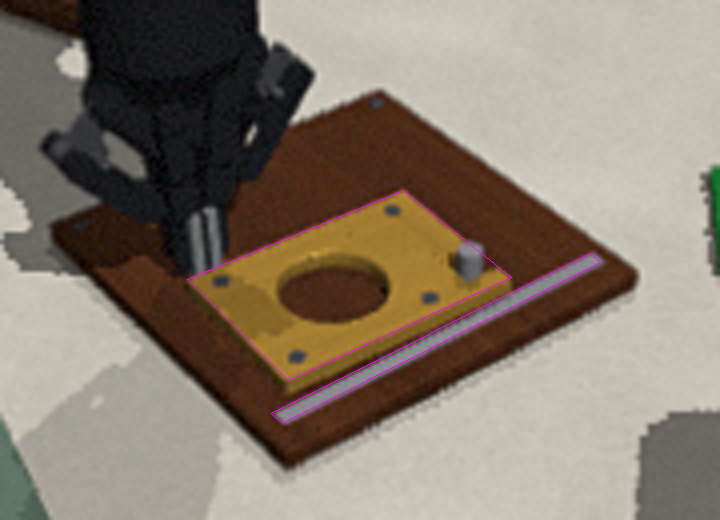

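View pics/q1_ftop.png

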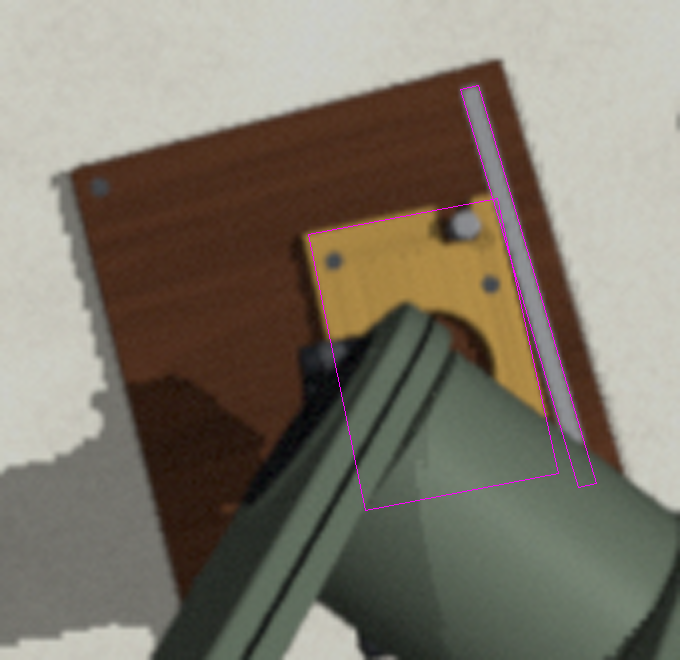

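The side fit gives about 2° to go, with the slot bottom now seated on the peg. I'll push about 1° more, then back off and measure with a clear view.

```bash
python3 -m jog '-0.003 -0.005 0 0.006 -1; -0.002 -0.003 0 0.006 -1; 0 0 0 0 -1'; python3 fit2.py q2 11|tail -1;python3 tgt.py 12.8 -.098 .097 .0365
```

```text
time_s: 7.1
tool_pos: [0.4314, -0.1922, 0.0372]
orientation: [0.637, 0.771, 0.026, 0.009]
force: [0.1, -0.4, -0.4]
gripper_width: -0.0001
side [ 0.5441 -0.2482] deg 11.66 to go 1.16 plate origin on board (want 30,-60) [ 32.5 -59. ] rms 0.28 41
7.2 [ 0.4313986  -0.1921621   0.03721043] tool y deg 10.83 F [0.5 0.6 0.2] j [-0.63  0.28  1.97  0.07  0.87 -0.87]
target [ 0.42444516 -0.17662227  0.0365    ] shift units [-0.0232  0.0518 -0.0024] spin units 0.0229
```

```bash
python3 -m jog '-0.006 0.025 0 0 -1; -0.006 0.03 0 0 -1; 0 0.02 0.12 0 -1; 0 0.05 0.12 0 -1; 0 0.06 0.12 0 -1';python3 -m jog '0 0.1 0.08 0 -1; 0 0.1 0.06 0 -1; 0 0 0 0 -1'; python3 fit2.py q3 11.7
python3 - <<'E'
from h import *
print(robot.camera_params('wrist')); s=robot.state(); im=robot.snapshot('wrist'); np.save('q3w.npy',np.r_[s['tool_pos'],s['orientation']])
cv2.imwrite('pics/q3_w.png',im[:,:,::-1]);print(s['tool_pos'],s['time_s'])
E
```

```text
time_s: 7.62
tool_pos: [0.4193, -0.1308, 0.1386]
orientation: [0.639, 0.769, 0.024, -0.002]
force: [0.9, 0.1, 0.2]
gripper_width: 0.0001
time_s: 7.87
tool_pos: [0.4219, -0.0667, 0.1896]
orientation: [0.639, 0.769, 0.027, 0.004]
force: [-0.2, -1.1, -0.3]
gripper_width: 0.0002
top [ 0.5417 -0.2471] deg 11.24 to go 1.58 plate origin on board (want 30,-60) [ 30.4 -57.4] rms 0.29 75
top [ 0.5418 -0.2476] deg 11.43 to go 1.39 plate origin on board (want 30,-60) [ 30.4 -57.9] rms 0.11 50
side [ 0.5437 -0.2487] deg 11.02 to go 1.8 plate origin on board (want 30,-60) [ 32.  -59.4] rms 0.13 41
{'K': array([[396.14171726,   0.        , 316.35757271],
       [  0.        , 396.14171726, 240.16815498],
       [  0.        ,   0.        ,   1.        ]]), 'dist': array([-0.03799488,  0.        ,  0.        ,  0.        ,  0.        ]), 'mount': array([[ 3.00513951e-05, -9.52242614e-01, -3.05342437e-01,
         7.80580438e-02],
       [ 9.99999999e-01,  2.03938053e-05,  3.48184311e-05,
         4.66378393e-04],
       [-2.69284996e-05, -3.05342438e-01,  9.52242613e-01,
        -1.20146812e-01],
       [ 0.00000000e+00,  0.00000000e+00,  0.00000000e+00,
         1.00000000e+00]])}
[ 0.42056299 -0.0691718   0.18667642] 7.9667
```

View pics/q3_ftop.png

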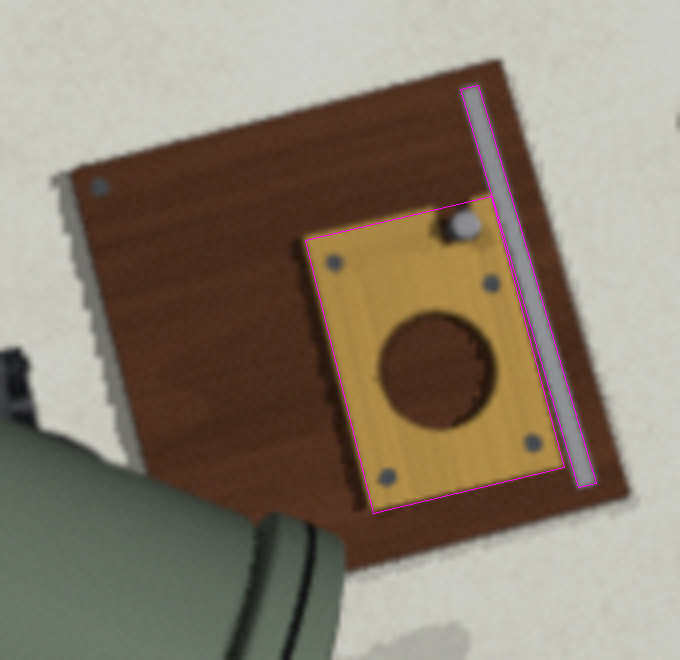

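View pics/q3_w.png

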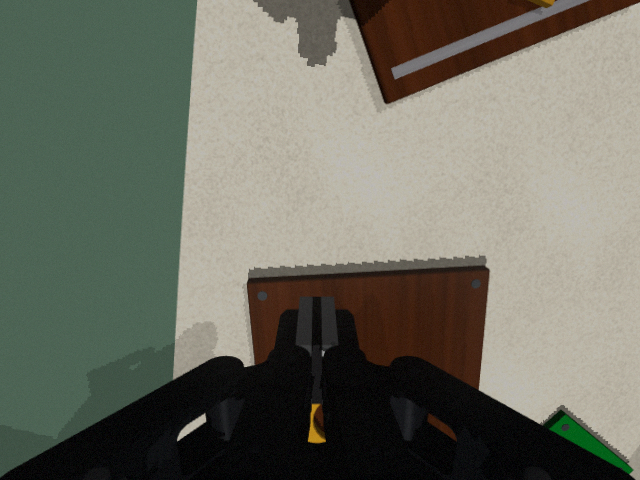

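With a clear view the top camera says 1.4–1.6° to go, and the plate sits about 2 mm off the line (the slot play). I'll finish with the shut fingers' flat side set exactly parallel to the line, pushing the same edge nearer its middle, so the plate squares up and closes that gap.

```bash
cat > tgtb.py <<'E'
import sys; from h import *
LINE=np.array([0.49934907,-0.19787493,0.22378313])
s=robot.state(); q=s["orientation"]; yt=2*np.degrees(np.arctan2(q[1],q[0]))-90; yt=(yt+90)%180-90
b=pts([0,0,-LINE[2]],[s["tool_pos"][:2]-LINE[:2]],0)[0]*1000
print(round(s["time_s"],2),s["tool_pos"].round(4),'board mm',b[:2].round(1),'yaw',round(yt,2),'F',np.round(s["force"],1))
T=pts(LINE,[[float(sys.argv[1])/1e3,float(sys.argv[2])/1e3]],float(sys.argv[3]))[0]
print('shift units',np.round((T-s["tool_pos"])/.3,4),'spin units',round((LINE[2]-np.radians(yt))/1.5,4))
E
python3 tgtb.py -25.5 30 .0365
```

```text
8.02 [ 0.4199 -0.0697  0.1855] board mm [-49.  142.6] yaw 10.36 F [-0.3 -1.  -0.5]
shift units [ 0.1598 -0.3485 -0.4966] spin units 0.0287
```

```bash
python3 -m jog '0.04 -0.08 -0.06 0.02 -1; 0.04 -0.08 -0.08 0.009 -1; 0.04 -0.08 -0.08 0 -1; 0.04 -0.07 -0.07 0 -1; 0 0 0 0 -1'; python3 tgtb.py -25.5 30 .0365
```

```text
time_s: 8.43
tool_pos: [0.4652, -0.1681, 0.089]
orientation: [0.623, 0.782, 0.023, -0.002]
force: [-0.5, -0.3, 0.8]
gripper_width: 0.0001
8.43 [ 0.4652 -0.1681  0.089 ] board mm [-26.7  36.6] yaw 12.87 F [-0.5 -0.3  0.8]
shift units [ 0.0087 -0.0206 -0.1749] spin units -0.0005
```

```bash
python3 -m jog '0.006 -0.012 -0.06 0 -1; 0 0 -0.06 0 -1; 0 0 -0.03 0 -1; 0 0 0 0 -1'; python3 tgtb.py -25.5 30 .0365
```

```text
time_s: 8.77
tool_pos: [0.4607, -0.1741, 0.0345]
orientation: [0.627, 0.779, 0.022, -0.01]
force: [-0.5, 0.1, -0.2]
gripper_width: 0.0002
8.77 [ 0.4607 -0.1741  0.0345] board mm [-32.4  31.7] yaw 12.31 F [-0.5  0.1 -0.2]
shift units [ 0.0237 -0.0005  0.0066] spin units 0.006
```

```bash
python3 -m jog '0.018 -0.001 0.008 0.006 -1; 0.006 0 0 0 -1; 0 0 0 0 -1'; python3 tgtb.py -25.5 22 .0365
```

```text
time_s: 9.02
tool_pos: [0.4668, -0.1741, 0.0367]
orientation: [0.624, 0.781, 0.022, -0.012]
force: [0.6, -0.6, -0.7]
gripper_width: -0.0001
9.02 [ 0.4668 -0.1741  0.0367] board mm [-26.5  30.4] yaw 12.78 F [ 0.6 -0.6 -0.7]
shift units [ 0.0093 -0.0265 -0.0006] spin units 0.0004
```

```bash
python3 -m jog '0.003 -0.010 0 0 -1; 0.003 -0.010 0 0 -1; 0.002 -0.006 0 0 -1; 0 0 0 0 -1'; python3 tgtb.py -25.5 18 .0365; python3 fit2.py r1 11.5
```

```text
time_s: 9.35
tool_pos: [0.4724, -0.1835, 0.0405]
orientation: [0.623, 0.782, 0.022, -0.008]
force: [0.2, 0.5, -0.4]
gripper_width: -0.0003
9.35 [ 0.4724 -0.1835  0.0405] board mm [-23.1  20. ] yaw 12.91 F [ 0.2  0.5 -0.4]
shift units [-0.0063 -0.0081 -0.0134] spin units -0.001
top no fit
top no fit
side [ 0.5442 -0.2485] deg 11.51 to go 1.31 plate origin on board (want 30,-60) [ 32.5 -59.3] rms 0.3 41
```

The tip has crept up to z≈0.0185, so I'll back off a little, lower it and continue.

```bash
python3 -m jog '-0.003 0.008 0 0 -1; -0.002 0 -0.008 0 -1; -0.002 0 -0.006 0 -1; 0 0 0 0 -1'; python3 tgtb.py -25.5 18 .0365
```

```text
time_s: 9.78
tool_pos: [0.4695, -0.1802, 0.0358]
orientation: [0.623, 0.782, 0.022, -0.008]
force: [0.4, 0.3, -0.0]
gripper_width: -0.0002
9.78 [ 0.4695 -0.1802  0.0358] board mm [-25.2  23.9] yaw 12.91 F [ 0.4  0.3 -0. ]
shift units [ 0.0034 -0.0194  0.0024] spin units -0.0011
```

```bash
python3 -m jog '0.002 -0.007 0 0 -1; 0.001 -0.007 0 0 -1; 0.001 -0.005 0 0 -1; 0 0 0 0 -1'; python3 tgtb.py -25.5 17 .0365; python3 fit2.py r2 11.5
```

```text
time_s: 10.12
tool_pos: [0.4698, -0.1853, 0.035]
orientation: [0.623, 0.782, 0.022, -0.01]
force: [-0.2, 0.2, 0.5]
gripper_width: -0.0003
10.12 [ 0.4698 -0.1853  0.035 ] board mm [-26.   18.8] yaw 12.91 F [-0.2  0.2  0.5]
shift units [ 0.0029 -0.0054  0.005 ] spin units -0.0011
top [ 0.5409 -0.2472] deg 11.5 to go 1.32 plate origin on board (want 30,-60) [ 29.6 -57.3] rms 0.0 1
top [ 0.5409 -0.2472] deg 11.5 to go 1.32 plate origin on board (want 30,-60) [ 29.6 -57.3] rms 0.0 1
side [ 0.5446 -0.2485] deg 11.93 to go 0.89 plate origin on board (want 30,-60) [ 32.9 -59.4] rms 0.42 41
```

```bash
python3 -m jog '0.002 -0.005 0.002 0 -1; 0.001 -0.003 0 0 -1; 0 0 0 0 -1'; python3 tgtb.py -25.5 16.6 .0365; python3 fit2.py r3 12|tail -1
```

```text
time_s: 10.47
tool_pos: [0.47, -0.1868, 0.0352]
orientation: [0.623, 0.782, 0.023, -0.011]
force: [-0.4, 1.0, 0.6]
gripper_width: 0.0002
10.47 [ 0.47   -0.1868  0.0352] board mm [-26.2  17.3] yaw 12.92 F [-0.4  1.   0.6]
shift units [ 0.0027 -0.0019  0.0042] spin units -0.0011
side [ 0.545  -0.2492] deg 12.13 to go 0.69 plate origin on board (want 30,-60) [ 33.1 -60.1] rms 0.41 41
```

View pics/r3_fside.png

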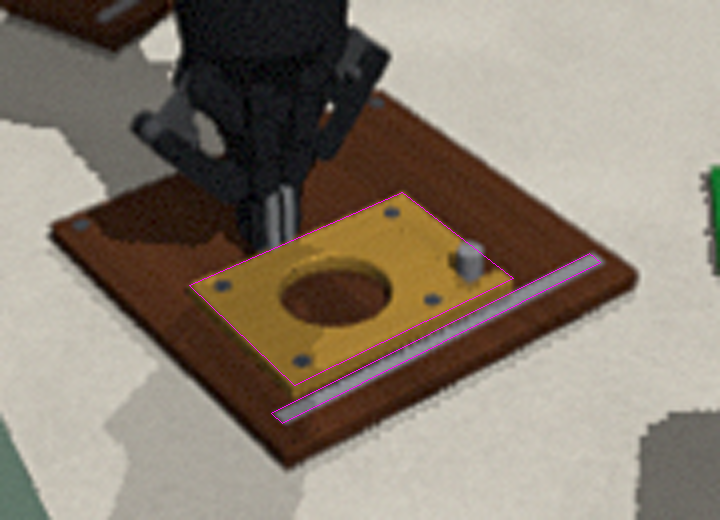

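The plate is nearly parallel. I'll back off for a clear top view.

```bash
python3 -m jog '-0.004 0.02 0 0 -1; -0.008 0.03 0 0 -1; 0 0.03 0.12 0 -1; -0.03 0.06 0.11 0 -1; -0.03 0.06 0.11 0 -1';python3 -m jog '-0.03 0.1 0.06 0 -1; -0.03 0.1 0.04 0 -1; 0 0 0 0 -1'; python3 fit2.py r4 12.3
```

```text
time_s: 10.98
tool_pos: [0.443, -0.1241, 0.132]
orientation: [0.625, 0.781, 0.02, -0.018]
force: [0.2, 0.2, 0.1]
gripper_width: 0.0002
time_s: 11.23
tool_pos: [0.4268, -0.0608, 0.1702]
orientation: [0.624, 0.781, 0.023, -0.011]
force: [-0.6, 1.0, -0.0]
gripper_width: -0.0001
top [ 0.542  -0.2482] deg 11.63 to go 1.19 plate origin on board (want 30,-60) [ 30.4 -58.6] rms 0.18 75
top [ 0.542  -0.2485] deg 11.68 to go 1.14 plate origin on board (want 30,-60) [ 30.4 -58.9] rms 0.09 50
side [ 0.5442 -0.2496] deg 11.48 to go 1.34 plate origin on board (want 30,-60) [ 32.2 -60.4] rms 0.16 41
```

View pics/r4_ftop.png

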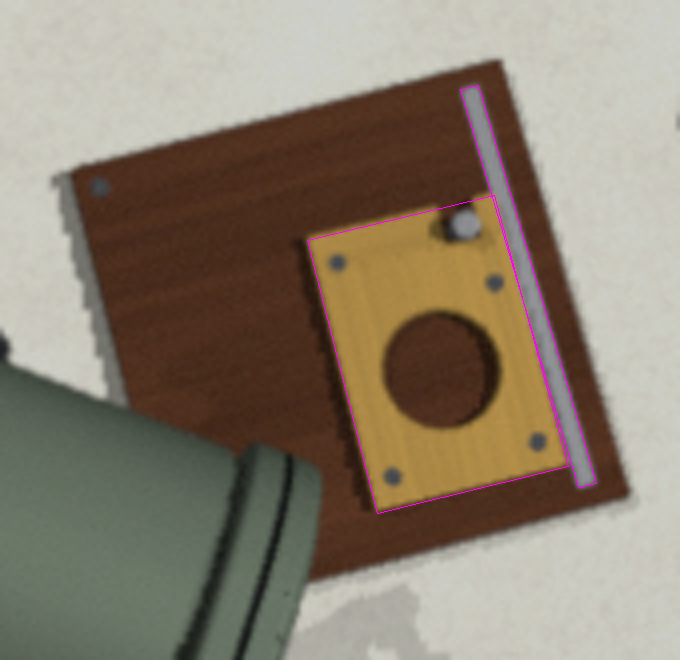

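That push mostly translated the plate: the edge is now within about 1 mm of the line and 1.15° remains. I'll finish with a small push at the far corner.

```bash
sed -i "s/q\[1\]<-.017 or q\[0\]<-.109/q[1]<-.017 or q[0]<-.109 or q[1]>.065 and q[0]<-.065/" fit2.py; python3 fit2.py r5 12.3 | tail -1;  python3 tgtb.py -67.6 30 .0365
```

```text
side [ 0.5441 -0.2496] deg 11.3 to go 1.52 plate origin on board (want 30,-60) [ 32.1 -60.4] rms 0.18 32
11.43 [ 0.4271 -0.0646  0.1674] board mm [-40.9 146. ] yaw 12.51 F [-0.5  0.6  0.6]
shift units [-0.001  -0.3967 -0.4364] spin units 0.0036
```

```bash
python3 -m jog '0 -0.09 -0.06 0.004 -1; 0 -0.09 -0.07 0 -1; 0 -0.08 -0.07 0 -1; 0 -0.08 -0.06 0 -1; 0 0 0 0 -1'; python3 tgtb.py -67.6 30 .0365
```

```text
time_s: 11.85
tool_pos: [0.4277, -0.1736, 0.0839]
orientation: [0.623, 0.782, 0.021, -0.012]
force: [-0.3, -0.2, 0.1]
gripper_width: 0.0
11.85 [ 0.4277 -0.1736  0.0839] board mm [-64.5  39.6] yaw 12.85 F [-0.3 -0.2  0.1]
shift units [-0.003  -0.0334 -0.158 ] spin units -0.0003
```

```bash
python3 -m jog '-0.001 -0.02 -0.05 0 -1; 0 -0.01 -0.05 0 -1; 0 0 -0.03 0 -1; 0 0 0 0 -1'; python3 tgtb.py -67.6 24 .0365
```

```text
time_s: 12.18
tool_pos: [0.4246, -0.1864, 0.0387]
orientation: [0.627, 0.778, 0.021, -0.016]
force: [-0.5, 0.4, 0.6]
gripper_width: 0.0002
12.18 [ 0.4246 -0.1864  0.0387] board mm [-70.3  27.8] yaw 12.25 F [-0.5  0.4  0.6]
shift units [ 0.0115 -0.0104 -0.0072] spin units 0.0066
```

```bash
python3 -m jog '0.010 -0.006 -0.006 0.007 -1; 0.002 -0.003 -0.002 0 -1; 0 0 0 0 -1'; python3 tgtb.py -67.6 19 .0365
```

```text
time_s: 12.43
tool_pos: [0.4282, -0.1889, 0.0356]
orientation: [0.623, 0.782, 0.021, -0.017]
force: [1.3, 0.4, 0.7]
gripper_width: -0.0001
12.43 [ 0.4282 -0.1889  0.0356] board mm [-67.4  24.6] yaw 12.89 F [1.3 0.4 0.7]
shift units [ 0.0034 -0.0182  0.003 ] spin units -0.0008
```

```bash
python3 -m jog '0.002 -0.010 0.001 0 -1; 0.002 -0.009 0.001 0 -1; 0 0 0 0 -1'; python3 tgtb.py -67.6 17.2 .0365;  python3 fit2.py s1 12 | tail -1
```

```text
time_s: 12.68
tool_pos: [0.4309, -0.195, 0.038]
orientation: [0.622, 0.782, 0.021, -0.016]
force: [0.2, 0.0, -0.9]
gripper_width: -0.0
12.68 [ 0.4309 -0.195   0.038 ] board mm [-66.1  18. ] yaw 12.99 F [ 0.2  0.  -0.9]
shift units [-0.0042 -0.0036 -0.0051] spin units -0.002
side [ 0.5443 -0.2493] deg 11.37 to go 1.45 plate origin on board (want 30,-60) [ 32.5 -60.1] rms 0.17 32
```

```bash
python3 -m jog '0 -0.003 -0.003 0 -1; 0 -0.002 -0.001 0 -1; 0 0 0 0 -1'; python3 tgtb.py -67.6 16.6 .0365;  python3 fit2.py s2 12 | tail -1
```

```text
time_s: 13.03
tool_pos: [0.4306, -0.1954, 0.0371]
orientation: [0.622, 0.782, 0.021, -0.016]
force: [-0.7, -0.4, 0.4]
gripper_width: 0.0002
13.03 [ 0.4306 -0.1954  0.0371] board mm [-66.5  17.7] yaw 12.99 F [-0.7 -0.4  0.4]
shift units [-0.0028 -0.0043 -0.0021] spin units -0.0019
side [ 0.5444 -0.2495] deg 11.64 to go 1.19 plate origin on board (want 30,-60) [ 32.4 -60.3] rms 0.15 32
```

```bash
python3 -m jog '0 -0.005 0 0 -1; 0 -0.003 0 0 -1; 0 0 0 0 -1'; python3 tgtb.py -67.6 16.6 .0365;  python3 fit2.py s3 12 | tail -1
```

```text
time_s: 13.38
tool_pos: [0.43, -0.1969, 0.0369]
orientation: [0.622, 0.782, 0.022, -0.018]
force: [-0.8, 0.8, 0.6]
gripper_width: 0.0001
13.38 [ 0.43   -0.1969  0.0369] board mm [-67.4  16.3] yaw 12.98 F [-0.8  0.8  0.6]
shift units [-0.0008  0.0007 -0.0015] spin units -0.0019
side [ 0.5445 -0.249 ] deg 12.45 to go 0.37 plate origin on board (want 30,-60) [ 32.7 -59.9] rms 0.21 32
```

That reading, corrected for the side camera's bias, is on target. I'm retreating clear to check from above.

```bash
python3 -m jog '-0.004 0.02 0 0 -1; -0.008 0.03 0 0 -1; 0 0.03 0.12 0 -1; -0.03 0.06 0.11 0 -1; -0.03 0.06 0.11 0 -1';python3 -m jog '0 0.12 0.05 0 -1; 0 0.12 0.04 0 -1; 0 0.12 0 0 -1; 0 0 0 0 -1'; python3 fit2.py t1 12.8
```

```text
time_s: 13.9
tool_pos: [0.4031, -0.134, 0.1336]
orientation: [0.624, 0.781, 0.02, -0.025]
force: [0.1, 0.1, 1.5]
gripper_width: 0.0002
time_s: 14.23
tool_pos: [0.4051, -0.0211, 0.1695]
orientation: [0.625, 0.78, 0.023, -0.016]
force: [0.0, 1.2, -0.2]
gripper_width: 0.0004
top [ 0.5421 -0.2481] deg 12.58 to go 0.24 plate origin on board (want 30,-60) [ 30.5 -58.5] rms 0.12 75
top [ 0.5421 -0.2484] deg 12.54 to go 0.28 plate origin on board (want 30,-60) [ 30.5 -58.7] rms 0.05 50
side [ 0.5443 -0.2496] deg 12.41 to go 0.41 plate origin on board (want 30,-60) [ 32.3 -60.4] rms 0.19 32
```

View pics/t1_ftop.png

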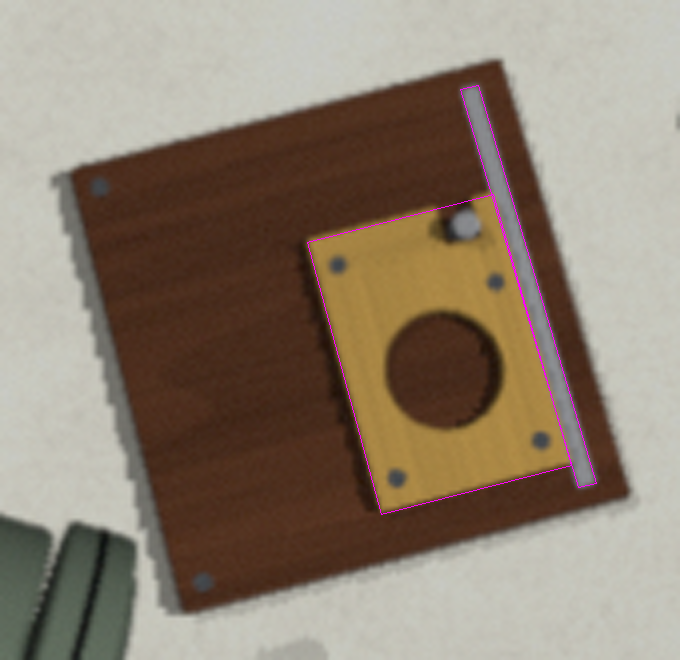

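View pics/t1_t.png

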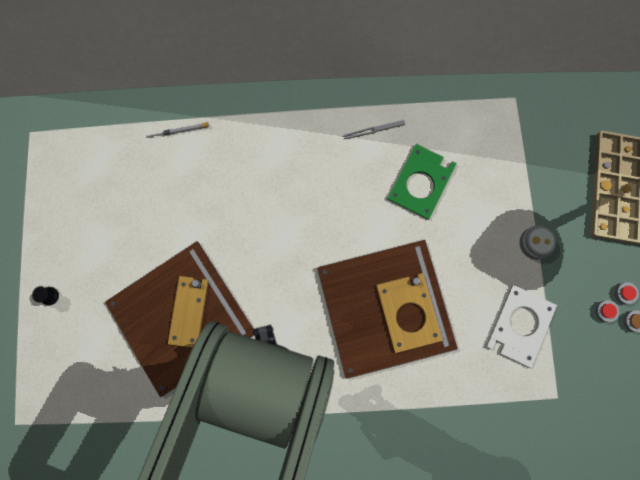

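```bash
python3 -m jog '0 0 0 0 -1; 0 0 0 0 -1'
python3 - <<'E'
from h import *
a=cv2.imread('pics/top0.png').astype(int);b=cv2.imread('pics/t1_t.png').astype(int)
print('bystander diff',abs(a-b)[270:322,160:210].mean())
print(robot.hand_in())
E
```

```text
time_s: 14.5
tool_pos: [0.4059, -0.026, 0.169]
orientation: [0.625, 0.78, 0.021, -0.015]
force: [-0.2, 0.5, -0.2]
gripper_width: 0.0001
bystander diff 4.189358974358974
the job is handed in; nothing more can be done
None
```

I swung the wide brass plate about 56° round its peg, so its long edge now lies along the steel line to within about 0.3°. The job was handed in at about 14.5 s, with the arm standing clear.

**How it was pushed:** Shut fingers at the far corner did the swing. Then I pushed the same edge once nearer its middle to close the slot play, and finished with a small nudge at the corner.

**Last checks:**
- **Angle:** The top camera shows 0.24–0.28° still to go. The side camera shows 0.41°.
- **Position:** The top camera puts the edge about 1.4 mm short of the line, inside the slot's play. The side camera disagrees, putting the plate about 2 mm further along x and the edge about 0.4 mm past the line. I put that down to calibration and trusted the top view.
- **Plate and peg:** The slot is still on the peg, and the plate appears flat.
- **Narrow plate:** It looks unmoved in the top view. I only compared that by a picture difference in an area the arm partly shaded.
- **Forces:** The force readings I took stayed under about 2 N.

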